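# Set a sign blank out over the display edge

## Task

On the white display riser, push the rectangular wooden blank towards the riser's front edge (the long edge away from the robot) until it sticks out 30 mm over that edge, give or take 6 mm, and sits square to it, so that a customer can pick it up from there. Only slide it flat with the fingertips: never lift it, tip it or let it fall. Leave the round blank, the jar and the knife where they are, and finish clear of everything.

Things in the scene. Friction and masses are not known exactly. Their poses are not given: they have to be found in the camera images.
- riser: Fixed white display riser, a low bench of board: flat top 320 mm (its x) by 420 mm (its y), top surface 60 mm above the counter, top board 18 mm thick. Origin: centre of its footprint at counter height; its x axis points to its front edge (away from the robot), y along that edge, z up. It stands at a different place and yaw each time (up to about 0.2 rad) and does not move.
- riser_edge (a point): Point on the riser's front top edge, midway along it, at the height of the top surface. Same axes as the riser: x points outward over the edge, y runs along the edge.
- blank: The part to slide: loose rectangular light-wood sign blank, 90 mm deep (its x) by 120 mm wide (its y) by 6 mm thick, about 50 g, lying flat on the riser. Origin: centre of its underside; x points roughly to the riser's front edge (up to about 0.3 rad askew at the start). The middle of its front side starts 20 to 70 mm back from the edge, on the left or right half of the riser; behind it the riser top is free for at least 50 mm.
- blank_front (a point): Middle of the blank's front 120 mm side (the one nearest the front edge), at its underside, 45 mm ahead of the blank's origin along its x.
- disc: Loose round plain light-wood blank, 90 mm across, 6 mm thick, lying flat on the other half of the riser. Leave alone. Origin: centre of its underside.
- jar: Loose small closed jar, 48 mm across, 55 mm tall, standing on the riser near the middle of its back edge. Leave alone. Origin: centre of its underside.
- knife: Loose utility knife with a yellow body, 165 mm long (along its x), 22 mm wide, 16 mm high, lying on the counter to the left of the riser. Leave alone. Origin: on its underside, mid length of the yellow body.
Not all that is in view belongs to the job. Leave any purple or yellow look-alike of the blank alone.

How it is judged:
By the outcome, as a careful person would: the job done as asked, in the order asked, and still so for the second after the job is handed in, with the robot touching nothing.
It also fails if it takes over 38 s, if anything falls off the work surface, if the arm or the gripper's body presses on something with over 40 N, if the wrist force passes 120 N, or if a joint passes its speed limit or range.

## Robot

A 6-joint arm with a two-finger parallel gripper is mounted at the origin on the work surface. World frame = base frame: x ahead of the robot, y to its left, z up, the work surface at z = 0. Lengths are in m, angles in rad, forces in N, time in s.
With the tool pointing down it reaches from about 0.25 to 0.775 m from the base axis. Payload 8.9 kg.
Tool frame: the origin (TCP) lies on the centre line of the jaws, within the pads' length; the fingertips stand 25 mm ahead of it and the grasp point (between the pads) lies 6 mm ahead of it; z points along the fingers, y is the line along which they close (so a half turn about z gives the same grasp; the last joint's range is limited). The gripper opens to 85 mm and grips with 20 to 120 N. Pads are 22 mm wide; open, the fingers measure 114 mm over their backs; the gripper's body (76 mm by 85 mm) begins 54 mm behind the grasp point. The pads swing forward as they close: fully open they stand 13 mm farther back than shut.
Start: joints at [-1.445, 0.291, -0.153, 1.127, 0, 1.431], TCP at [0.137, -0.507, 0.256] pointing down, gripper open.
Joint ranges: [-2.52, 2.52], [-0.91, 1.74], [-1.3, 1.37], [-1.96, 2.02], [-1.52, 1.47], [-3.14, 3.14]. Speed limits (rad/s): [2.22, 2.22, 2.79, 3.14, 3.14, 3.14].

## Interface

Orientations are given as a unit quaternion [w, x, y, z].
In Python, from plant import telemetry, vision, hand_in gives the robot as it stands.
- The arm moves only by the tool arm_command, never from a script. Its argument "plan" is a list of rows, each an object with "gripper": the opening, from -1 (shut) to 1 (fully open); "xyz": the shift along the world's x, y, z normalised to -1 to 1, where 1 is 0.5 m, a list of three; "twist": the turn about the world's z normalised to -1 to 1, where 1 is pi/4 rad. In form: [{"gripper": gripper, "xyz": [x, y, z], "twist": twist}, ...]. A call has 1 to 12 rows; each row is the pose to reach, as a shift and turn from the pose commanded when the call began; what a row does not reach only later rows make up. A row lasts 1/8 s, in which the tool goes at most 62.5 mm and 10.7 degrees, less where a joint would pass 70% of its speed; a pose out of reach is approached as far as the arm can. A call with a number of a shift or a turn outside -1 to 1 is refused whole. A call with a gripper value outside its range is refused whole. The fingers move at their own pace and stop on an object; the grip force is fixed at half the most. Time passes only in rows, so rows that repeat a pose let the fingers close. It gives the time, the measured TCP pose, the force, the opening and the grip force at its end, in the units of the state.
- telemetry.read_state(): the state, without advancing time (a new reading comes with each control period).
- vision.capture(name): name is "scene" or "top"; returns the picture (400x640x3 uint8, blue, green, red); there is no depth.
- vision.get_calibration(name): a dict with "mtx" (3x3 intrinsics, pixels), "rvec" (rotation vector, rad) and "tvec" (3), from world to camera coordinates, as OpenCV has them. Camera axes: x right, y down, z forward; pixel columns grow to the right and rows downward; lengths in m; the calibration is good to about 2 mm. A picture is of the moment at which its call begins. get_calibration takes no time and is no camera call.
- hand_in(): hands the job in; it is judged then, once.
The state is a dict: "time": time; "joint_pos": joint angles; "dq": joint speeds; "effort": joint torques, N m; "tool_pos": TCP position; "tcp_rot": TCP orientation; "ft_force": force on the tool from outside, world axes, zero at the start; "wrist_torque": the same for the moment, N m; "gripper_width": finger opening in m; "finger_force": force on a finger pad.
Only numpy, scipy, OpenCV 4.12 (cv2) and the standard library are available. Lean on these libraries where they do the work, as an engineer would, in place of code of your own. Each camera call takes 0.05 s, during which the arm holds its last target. There are 200 camera calls.

## Working session

There is one attempt and no reset: what is moved stays moved. The work goes in short steps, Python scripts to look and compute and a tool call to move; the robot and the scene stay as the last step left them, time stands still between calls to the robot, and variables do not carry over. Pictures are saved under pics/ and viewed, at most 10 in all, crops included, and the job is handed in when it is done.

Besides the shell and the picture viewer there is one more tool, called after ">>>" as a command line: name --argument value ..., lists and objects as JSON in quotes. arm_command: Moves the arm, as the interface text tells. Scaled input: -1 to 1 covers 0.5 m each way for a shift and pi/4 rad each way for a turn. Its arguments: {"type":"object","properties":{"plan":{"type":"array","items":{"type":"object","properties":{"gripper":{"type":"number"},"xyz":{"type":"array","items":{"type":"number"}},"twist":{"type":"number"}}}}},"required":["plan"]}

```bash
mkdir -p pics; ls; python3 - <<'E'
from plant import telemetry, vision
import cv2
for n in("top","scene"):
    cv2.imwrite(f"pics/{n}0.png",vision.capture(n)); c=vision.get_calibration(n); print(c)
s=telemetry.read_state();print(s["time"],s["tool_pos"],s["tcp_rot"],s["gripper_width"])
E
```

```text
pics
{'mtx': array([[419.23898227,   0.        , 322.75970303],
       [  0.        , 419.23898227, 197.70345753],
       [  0.        ,   0.        ,   1.        ]]), 'rvec': array([ 2.11611142, -2.09262182,  0.23268359]), 'tvec': array([0.15211111, 0.61408094, 0.78488633])}
{'mtx': array([[430.53157513,   0.        , 324.88732536],
       [  0.        , 430.53157513, 195.79288385],
       [  0.        ,   0.        ,   1.        ]]), 'rvec': array([ 1.03694464,  2.30613473, -1.11768356]), 'tvec': array([ 0.30708191, -0.2944097 ,  1.51343149])}
0.1 [ 0.13736222 -0.50634402  0.25578281] [-5.87919349e-04  9.91251233e-01  1.31987298e-01  2.37739016e-05] 0.08569559510641224
```

View pics/top0.png

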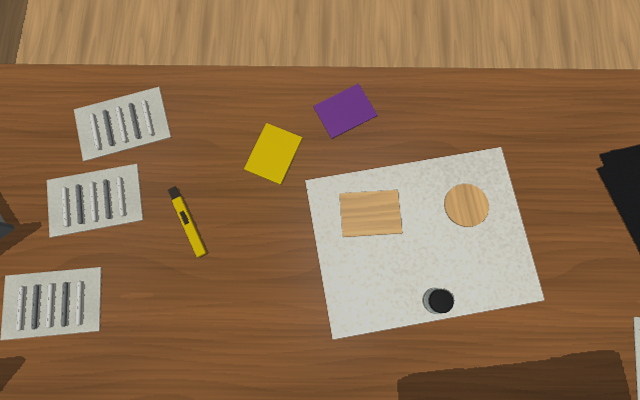

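View pics/scene0.png

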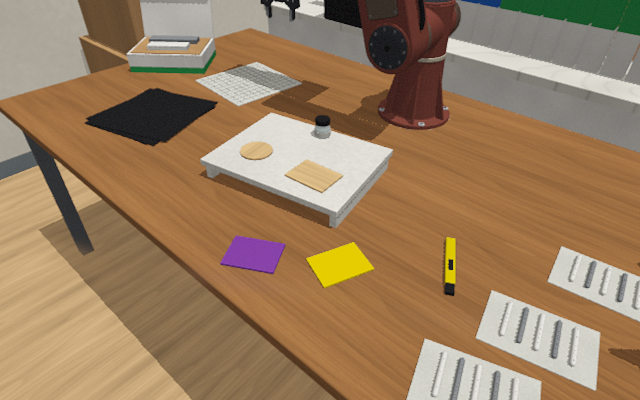

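Candidates in the top view are the light-wood rectangle (371,213), the yellow card (273,153), the purple card (345,110) and the round blank (467,205). I choose the wooden rectangle on the riser. The riser's front edge runs from (305,181) to (502,148), and the jar is at (438,300).

```bash
cat > h.py <<'E'
import cv2, numpy as np
from plant import telemetry, vision
def px2w(p,z,n="top"):
    c=vision.get_calibration(n); R=cv2.Rodrigues(c["rvec"])[0]; t=c["tvec"]
    p=np.atleast_2d(p).astype(float); d=np.c_[p,np.ones(len(p))]@np.linalg.inv(c["mtx"]).T@R
    o=-R.T@t; return (o+d*((z-o[2])/d[:,2])[:,None])[:,:2]
def w2px(P,n="top"):
    c=vision.get_calibration(n); return cv2.projectPoints(np.atleast_2d(P).astype(float),c["rvec"],c["tvec"],c["mtx"],None)[0][:,0]
def big(m,box):
    k=np.zeros_like(m); x0,y0,x1,y1=box; k[y0:y1,x0:x1]=m[y0:y1,x0:x1]
    k=cv2.morphologyEx(k,cv2.MORPH_OPEN,np.ones((3,3)))
    return max(cv2.findContours(k,cv2.RETR_EXTERNAL,cv2.CHAIN_APPROX_NONE)[0],key=cv2.contourArea)[:,0]
def fit(cw):
    r=cv2.minAreaRect((cw*1000).astype(np.float32)); b=cv2.boxPoints(r)/1000
    e=b-np.roll(b,1,0); return np.array(r[0])/1000,r[1],b
def woodmask(im):
    h=cv2.cvtColor(im,cv2.COLOR_BGR2HSV); return ((h[...,1]>60)&(h[...,2]>140)).astype(np.uint8)*255
def whitemask(im):
    h=cv2.cvtColor(im,cv2.COLOR_BGR2HSV); return ((h[...,1]<40)&(h[...,2]>150)).astype(np.uint8)*255
E
python3 - <<'E'
from h import *
im=cv2.imread("pics/top0.png")
rc=px2w(big(whitemask(im),(290,130,560,350)),.06); bc=px2w(big(woodmask(im),(325,175,415,250)),.066)
dc=px2w(big(woodmask(im),(430,170,505,240)),.066)
for n,c in(("riser",rc),("blank",bc),("disc",dc)):
    o,s,b=fit(c); print(n,o.round(4),np.round(s,1),b.round(4).tolist())
    for p in w2px(np.c_[b,[.06 if n=="riser" else .066]*4]): cv2.circle(im,tuple(np.int32(p.round())),2,(0,0,255),-1)
print("jar top",px2w([441,301],.115))
cv2.imwrite("pics/crop.png",cv2.resize(im[130:350,290:560],None,fx=2.7,fy=2.7,interpolation=cv2.INTER_CUBIC))
E
```

```text
riser [ 0.5334 -0.0385] [319. 419.] [[0.33799999952316284, 0.1379999965429306], [0.41530001163482666, -0.27379998564720154], [0.7287999987602234, -0.2150000035762787], [0.6514999866485596, 0.19689999520778656]]
blank [0.5829 0.0628] [ 90.1 119.8] [[0.5336999893188477, 0.1193000003695488], [0.5422999858856201, -9.999999747378752e-05], [0.632099986076355, 0.006300000008195639], [0.6236000061035156, 0.1256999969482422]]
disc [ 0.6016 -0.1334] [87.4 88.2] [[0.5552999973297119, -0.17470000684261322], [0.6432999968528748, -0.179299995303154], [0.6478999853134155, -0.09210000187158585], [0.5598999857902527, -0.08739999681711197]]
jar top [[ 0.41161981 -0.05837508]]
```

View pics/crop.png

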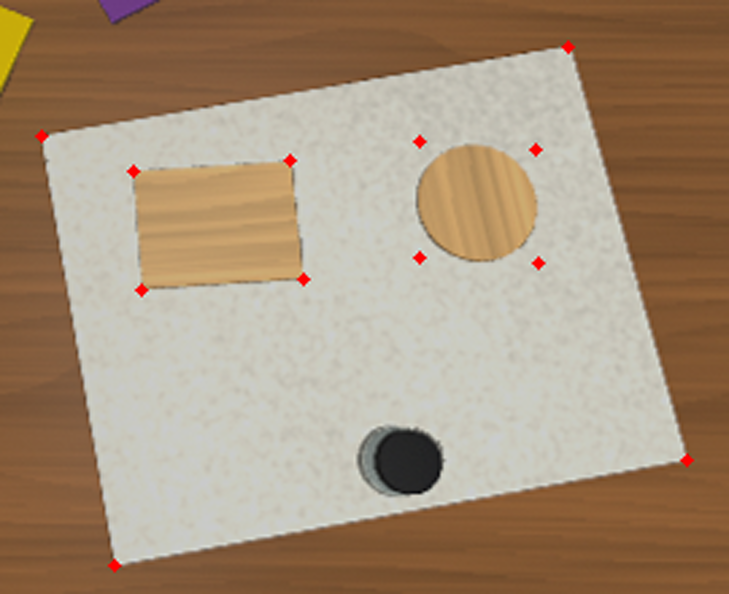

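The red fitted corners sit on the wooden blank and the riser; sizes come out at 90×120 mm and 319×419 mm, so the choice holds. Riser yaw is 0.185. The blank is 0.114 rad clockwise of that, with a gap of about 48 mm to the edge. I'll use the open fingers, aligned with the riser, as a two-point pusher behind the blank.

>>> arm_command --plan '[{"gripper": 1, "xyz": [0.5, 0.8, 0], "twist": -0.1}, {"gripper": 1, "xyz": [0.5, 0.8, 0], "twist": -0.1}, {"gripper": 1, "xyz": [0.5, 0.8, 0], "twist": -0.1}, {"gripper": 1, "xyz": [0.5, 0.8, 0], "twist": -0.1}, {"gripper": 1, "xyz": [0.5, 0.8, 0], "twist": -0.1}, {"gripper": 1, "xyz": [0.5, 0.8, 0], "twist": -0.1}, {"gripper": 1, "xyz": [0.5, 0.8, 0], "twist": -0.1}, {"gripper": 1, "xyz": [0.5, 0.8, 0], "twist": -0.1}, {"gripper": 1, "xyz": [0.5, 0.8, 0], "twist": -0.1}, {"gripper": 1, "xyz": [0.5, 0.8, 0], "twist": -0.1}, {"gripper": 1, "xyz": [0.5, 0.8, 0], "twist": -0.1}]'

```text
time: 1.48
tool_pos: [0.3869, -0.1075, 0.2562]
tcp_rot: [0.0, 0.996, 0.092, -0.0]
ft_force: [-0.4, -0.8, -0.0]
gripper_width: 0.0854
finger_force: 0.0
```

>>> arm_command --plan '[{"gripper": 1, "xyz": [0.21, 0.306, 0], "twist": 0}, {"gripper": 1, "xyz": [0.21, 0.306, 0], "twist": 0}, {"gripper": 1, "xyz": [0.21, 0.306, 0], "twist": 0}, {"gripper": 1, "xyz": [0.21, 0.306, 0], "twist": 0}, {"gripper": 1, "xyz": [0.21, 0.306, -0.1], "twist": 0}, {"gripper": 1, "xyz": [0.21, 0.306, -0.2], "twist": 0}, {"gripper": 1, "xyz": [0.21, 0.306, -0.28], "twist": 0}, {"gripper": 1, "xyz": [0.21, 0.306, -0.28], "twist": 0}, {"gripper": 1, "xyz": [0.21, 0.306, -0.28], "twist": 0}]'

```text
time: 2.6
tool_pos: [0.4931, 0.0454, 0.1177]
tcp_rot: [0.0, 0.996, 0.092, 0.001]
ft_force: [0.0, -0.7, 0.4]
gripper_width: 0.0856
finger_force: 0.0
```

```bash
python3 - <<'E'
from h import *
a=vision.capture("top");b=vision.capture("scene")
print(telemetry.read_state()["tool_pos"])
A=cv2.resize(a[130:350,290:560],None,fx=1.4,fy=1.4);B=cv2.resize(b[60:240,180:420],None,fx=1.71,fy=1.71)
B=cv2.resize(B,(400,308));A=cv2.resize(A,(378,308));cv2.imwrite("pics/c2.png",np.hstack([A,B]))
E
```

```text
[0.49370793 0.04578793 0.11815555]
```

View pics/c2.png

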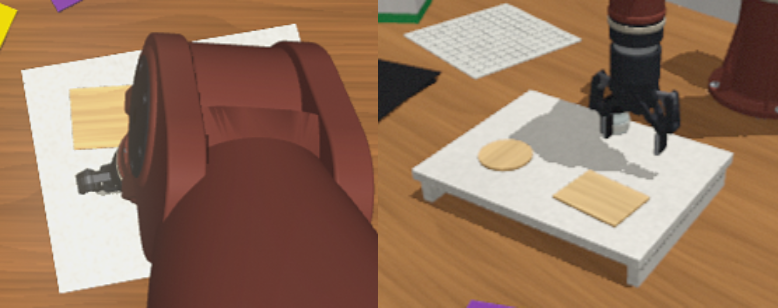

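Left (top view): the arm hides most of the riser. Right (scene view): both open fingers are behind the blank, around (610,125) and (660,145), clear of the disc. The jar is behind the left finger at (620,122). Next I descend until light contact.

>>> arm_command --plan '[{"gripper": 1, "xyz": [0, 0, -0.03], "twist": 0}, {"gripper": 1, "xyz": [0, 0, -0.054], "twist": 0}, {"gripper": 1, "xyz": [0, 0, -0.054], "twist": 0}, {"gripper": 1, "xyz": [0, 0, -0.054], "twist": 0}]'

```text
time: 3.2
tool_pos: [0.4927, 0.0463, 0.0898]
tcp_rot: [0.0, 0.996, 0.093, 0.0]
ft_force: [0.7, 0.7, -0.5]
gripper_width: 0.0852
finger_force: 0.0
```

>>> arm_command --plan '[{"gripper": 1, "xyz": [0, 0, -0.003], "twist": 0}, {"gripper": 1, "xyz": [0, 0, -0.006], "twist": 0}, {"gripper": 1, "xyz": [0, 0, -0.006], "twist": 0}]'

```text
time: 3.58
tool_pos: [0.4924, 0.0463, 0.0863]
tcp_rot: [-0.0, 0.996, 0.093, -0.0]
ft_force: [-0.4, -0.2, -0.2]
gripper_width: 0.0855
finger_force: 0.0
```

>>> arm_command --plan '[{"gripper": 1, "xyz": [0, 0, -0.002], "twist": 0}, {"gripper": 1, "xyz": [0, 0, -0.004], "twist": 0}, {"gripper": 1, "xyz": [0, 0, -0.004], "twist": 0}]'

```text
time: 3.95
tool_pos: [0.4923, 0.0463, 0.0842]
tcp_rot: [-0.0, 0.996, 0.093, -0.0]
ft_force: [-0.2, -0.5, 0.2]
gripper_width: 0.0855
finger_force: 0.0
```

>>> arm_command --plan '[{"gripper": 1, "xyz": [0, 0, -0.002], "twist": 0}, {"gripper": 1, "xyz": [0, 0, -0.004], "twist": 0}, {"gripper": 1, "xyz": [0, 0, -0.004], "twist": 0}]'

```text
time: 4.32
tool_pos: [0.4923, 0.0463, 0.0822]
tcp_rot: [-0.0, 0.996, 0.093, -0.0]
ft_force: [-1.1, 0.6, 1.0]
gripper_width: 0.0853
finger_force: 0.0
```

No contact at 0.082, so the open tips stand about 12 mm ahead of the TCP. I expect contact near 0.072.

>>> arm_command --plan '[{"gripper": 1, "xyz": [0, 0, -0.005], "twist": 0}, {"gripper": 1, "xyz": [0, 0, -0.01], "twist": 0}, {"gripper": 1, "xyz": [0, 0, -0.012], "twist": 0}, {"gripper": 1, "xyz": [0, 0, -0.012], "twist": 0}]'

```text
time: 4.82
tool_pos: [0.4923, 0.0463, 0.0762]
tcp_rot: [-0.0, 0.996, 0.093, -0.0]
ft_force: [-0.5, -0.3, 0.3]
gripper_width: 0.0851
finger_force: 0.0
```

>>> arm_command --plan '[{"gripper": 1, "xyz": [0, 0, -0.002], "twist": 0}, {"gripper": 1, "xyz": [0, 0, -0.004], "twist": 0}, {"gripper": 1, "xyz": [0, 0, -0.004], "twist": 0}]'

```text
time: 5.2
tool_pos: [0.4924, 0.0463, 0.0743]
tcp_rot: [-0.0, 0.996, 0.093, -0.0]
ft_force: [0.3, 0.6, -0.1]
gripper_width: 0.0853
finger_force: 0.0
```

```bash
python3 - <<'E'
from h import *
b=vision.capture("scene")
cv2.imwrite("pics/c3.png",cv2.resize(b[90:220,240:400],None,fx=4.5,fy=4.5,interpolation=cv2.INTER_CUBIC))
s=telemetry.read_state();print(s["tool_pos"],s["ft_force"])
E
```

```text
[0.49239628 0.04629384 0.07429102] [ 0.96251004  0.02818878 -0.06433275]
```

View pics/c3.png

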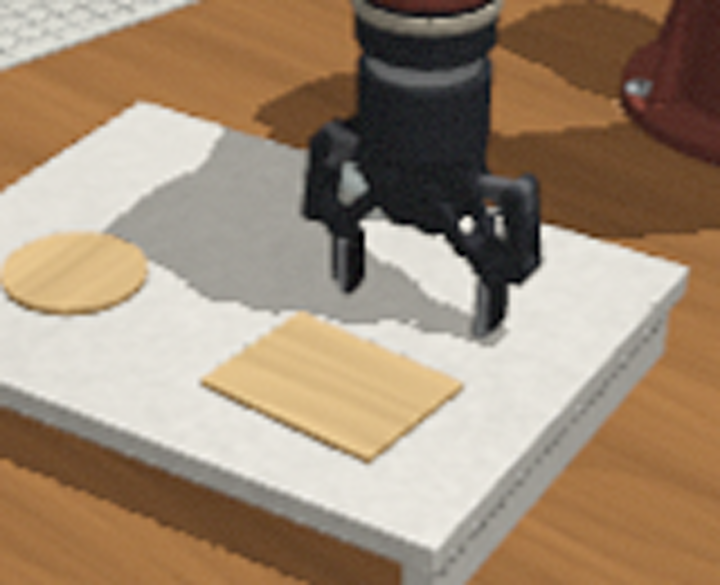

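The fingertips, at (348,285) and (490,330), are just above the top behind the blank, whose back edge runs from (303,312) to (462,387). I probe down once more.

>>> arm_command --plan '[{"gripper": 1, "xyz": [0, 0, -0.002], "twist": 0}, {"gripper": 1, "xyz": [0, 0, -0.003], "twist": 0}, {"gripper": 1, "xyz": [0, 0, -0.003], "twist": 0}]'

```text
time: 5.62
tool_pos: [0.4923, 0.0463, 0.0727]
tcp_rot: [-0.0, 0.996, 0.093, -0.0]
ft_force: [-0.2, -0.1, -0.3]
gripper_width: 0.0857
finger_force: 0.0
```

>>> arm_command --plan '[{"gripper": 1, "xyz": [0, 0, -0.001], "twist": 0}, {"gripper": 1, "xyz": [0, 0, -0.002], "twist": 0}, {"gripper": 1, "xyz": [0, 0, -0.002], "twist": 0}]'

```text
time: 6.0
tool_pos: [0.4924, 0.0463, 0.0719]
tcp_rot: [0.0, 0.996, 0.093, 0.0]
ft_force: [-0.8, -0.5, 2.3]
gripper_width: 0.0854
finger_force: 1.0
```

Contact is at 0.072. I raise about 1.5 mm and push along the riser's x.

>>> arm_command --plan '[{"gripper": 1, "xyz": [0, 0, 0.004], "twist": 0}, {"gripper": 1, "xyz": [0.0197, 0.0037, 0.004], "twist": 0}, {"gripper": 1, "xyz": [0.0393, 0.0074, 0.004], "twist": 0}, {"gripper": 1, "xyz": [0.049, 0.0093, 0.004], "twist": 0}, {"gripper": 1, "xyz": [0.059, 0.0111, 0.004], "twist": 0}, {"gripper": 1, "xyz": [0.069, 0.013, 0.004], "twist": 0}, {"gripper": 1, "xyz": [0.079, 0.0148, 0.004], "twist": 0}, {"gripper": 1, "xyz": [0.088, 0.0167, 0.004], "twist": 0}, {"gripper": 1, "xyz": [0.098, 0.0185, 0.004], "twist": 0}, {"gripper": 1, "xyz": [0.108, 0.0204, 0.004], "twist": 0}, {"gripper": 1, "xyz": [0.118, 0.0222, 0.004], "twist": 0}, {"gripper": 1, "xyz": [0.118, 0.0222, 0.004], "twist": 0}]'

```text
time: 7.5
tool_pos: [0.5518, 0.0574, 0.0738]
tcp_rot: [0.0, 0.996, 0.093, 0.0]
ft_force: [-0.1, 0.1, -1.1]
gripper_width: 0.0857
finger_force: 0.0
```

```bash
python3 - <<'E'
from h import *
b=vision.capture("scene")
cv2.imwrite("pics/c4.png",cv2.resize(b[90:220,240:400],None,fx=4.5,fy=4.5,interpolation=cv2.INTER_CUBIC))
E
```

```text
(no output)
```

View pics/c4.png

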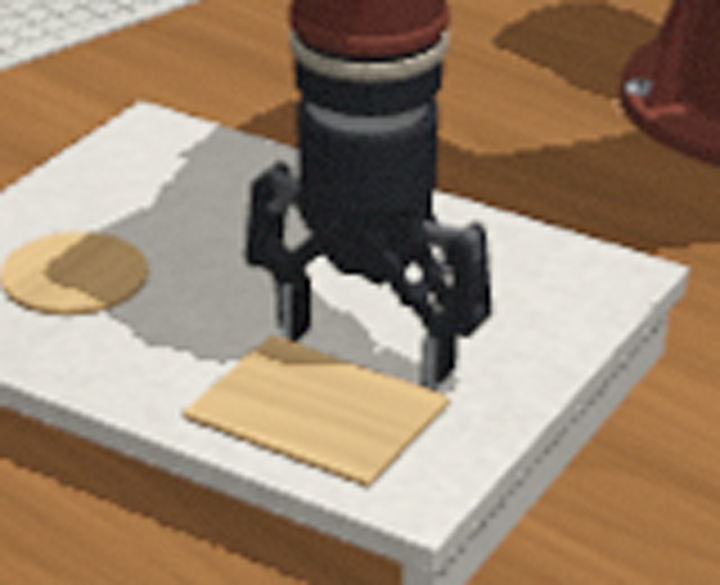

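The blank is sliding flat on the fingertips and is now almost square. Its front side runs from (185,413) to (370,485). I push about 43 mm more, then measure.

>>> arm_command --plan '[{"gripper": 1, "xyz": [0.01, 0.0019, 0], "twist": 0}, {"gripper": 1, "xyz": [0.02, 0.0037, 0], "twist": 0}, {"gripper": 1, "xyz": [0.03, 0.0056, 0], "twist": 0}, {"gripper": 1, "xyz": [0.039, 0.0074, 0], "twist": 0}, {"gripper": 1, "xyz": [0.049, 0.0093, 0], "twist": 0}, {"gripper": 1, "xyz": [0.059, 0.0111, 0], "twist": 0}, {"gripper": 1, "xyz": [0.069, 0.013, 0], "twist": 0}, {"gripper": 1, "xyz": [0.077, 0.0146, 0], "twist": 0}, {"gripper": 1, "xyz": [0.0845, 0.0159, 0], "twist": 0}, {"gripper": 1, "xyz": [0.0845, 0.0159, 0], "twist": 0}]'

```text
time: 8.8
tool_pos: [0.5939, 0.0654, 0.0738]
tcp_rot: [-0.0, 0.996, 0.093, 0.0]
ft_force: [0.4, -0.1, 0.3]
gripper_width: 0.0857
finger_force: 0.0
```

```bash
python3 - <<'E'
from h import *
b=vision.capture("scene"); cv2.imwrite("pics/s5.png",b)
s=telemetry.read_state();print(s["tool_pos"],s["ft_force"])
cv2.imwrite("pics/c5.png",cv2.resize(b[110:240,250:390],None,fx=4.5,fy=4.5,interpolation=cv2.INTER_CUBIC))
E
```

```text
[0.59372242 0.06537288 0.07376613] [-0.28580273  0.07581293  0.33103097]
```

View pics/c5.png

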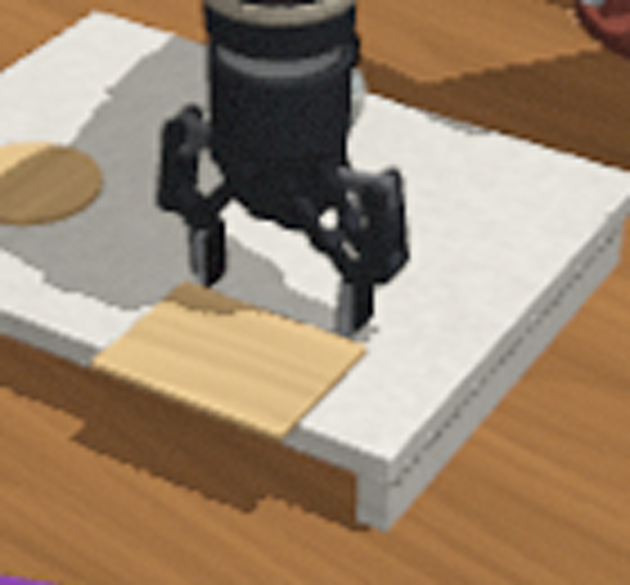

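The blank's front side, (93,362) to (282,435), now pokes slightly past the riser's front edge. I measure its front corners in the scene camera.

```bash
python3 - <<'E'
from h import *
o=np.array([.5334,-.0385]);t=.1854;R=np.array([[np.cos(t),np.sin(t)],[-np.sin(t),np.cos(t)]])
f=lambda p,z:(R@(px2w(p,z,"scene")-o).T).T.round(4).tolist()
c=lambda x,y:[250+x/4.5-.4,110+y/4.5-.4]
print("blank front L/R",f([c(281,432),c(94,360)],.066))
print("blank back",f([c(367,350),c(185,283)],.066))
print("riser corner (.16,.21)",f([c(391,463)],.06))
E
```

```text
blank front L/R [[0.1772, 0.1539], [0.1778, 0.0365]]
blank back [[0.0933, 0.1565], [0.0925, 0.0374]]
riser corner (.16,.21) [[0.1628, 0.2106]]
```

The blank is square and overhangs about 18–20 mm. I push 10 mm more, back off, rise, and move aside for an unblocked top view.

>>> arm_command --plan '[{"gripper": 1, "xyz": [0.008, 0.0015, 0], "twist": 0}, {"gripper": 1, "xyz": [0.014, 0.0027, 0], "twist": 0}, {"gripper": 1, "xyz": [0.0185, 0.0035, 0], "twist": 0}, {"gripper": 1, "xyz": [0.0185, 0.0035, 0], "twist": 0}, {"gripper": 1, "xyz": [-0.01, -0.002, 0], "twist": 0}, {"gripper": 1, "xyz": [-0.06, -0.011, 0.02], "twist": 0}, {"gripper": 1, "xyz": [-0.06, -0.011, 0.12], "twist": 0}, {"gripper": 1, "xyz": [-0.06, -0.011, 0.24], "twist": 0}, {"gripper": 1, "xyz": [-0.06, -0.011, 0.36], "twist": 0}, {"gripper": 1, "xyz": [-0.06, -0.011, 0.36], "twist": 0}]'

```text
time: 10.1
tool_pos: [0.5661, 0.0598, 0.2589]
tcp_rot: [0.001, 0.996, 0.093, 0.004]
ft_force: [0.2, 0.4, -0.1]
gripper_width: 0.0856
finger_force: 0.0
```

>>> arm_command --plan '[{"gripper": 1, "xyz": [-0.4, -0.7, 0], "twist": 0}, {"gripper": 1, "xyz": [-0.4, -0.7, 0], "twist": 0}, {"gripper": 1, "xyz": [-0.4, -0.7, 0], "twist": 0}, {"gripper": 1, "xyz": [-0.4, -0.7, 0], "twist": 0}, {"gripper": 1, "xyz": [-0.4, -0.7, 0], "twist": 0}, {"gripper": 1, "xyz": [-0.4, -0.7, 0], "twist": 0}, {"gripper": 1, "xyz": [-0.4, -0.7, 0], "twist": 0}, {"gripper": 1, "xyz": [-0.4, -0.7, 0], "twist": 0}, {"gripper": 1, "xyz": [-0.4, -0.7, 0], "twist": 0}]'

```text
time: 11.22
tool_pos: [0.3636, -0.2895, 0.2534]
tcp_rot: [-0.001, 0.996, 0.093, -0.0]
ft_force: [0.3, 0.2, 1.1]
gripper_width: 0.0854
finger_force: 0.0
```

```bash
python3 - <<'E'
from h import *
im=vision.capture("top"); raw=im.copy()
print(telemetry.read_state()["tool_pos"])
o=np.array([.5334,-.0385]);t=.1854;R=np.array([[np.cos(t),np.sin(t)],[-np.sin(t),np.cos(t)]])
m=woodmask(im); bc=px2w(big(m,(300,130,410,240)),.066)
c,s,b=fit(bc); print(c,s,(R@(b-o).T).T.round(4))
for p in w2px(np.c_[b,[.066]*4]): cv2.circle(im,tuple(np.int32(p.round())),1,(0,0,255),-1)
cv2.imwrite("pics/c6.png",cv2.resize(im[120:350,290:560],None,fx=2.6,fy=2.6,interpolation=cv2.INTER_CUBIC))
E
```

```text
[ 0.36386548 -0.28921546  0.25345452]
[0.65676801 0.08143344] (89.62962341308594, 120.91886901855469) [[0.0985 0.1555]
 [0.0986 0.0346]
 [0.1883 0.0347]
 [0.1881 0.1557]]
```

View pics/c6.png

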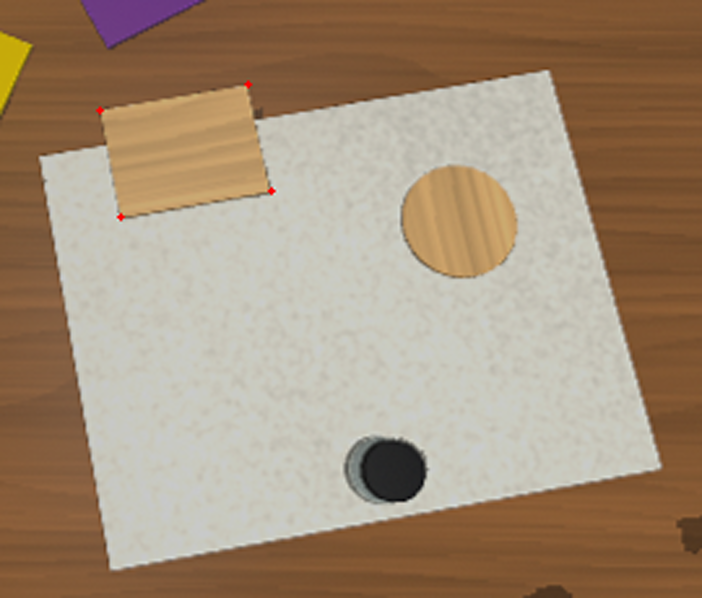

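The picture shows the blank's front corners at (100,110) and (249,85), past the riser edge and parallel to it. The overhang is about 28.5 mm and square within 0.2°. The disc and jar have not moved and the arm is clear.

```bash
python3 -c "
from plant import hand_in
print(hand_in())"
```

```text
the job is handed in; nothing more can be done
None
```

The blank was slid flat to an overhang of about 28.5 mm over the front edge, square to it within about 0.2°. The round blank and jar are unmoved, the arm stayed away from the knife and finished clear, and I handed in at about 11 s (judge's result not shown).

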